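# Put the swapped hand tools back on their shadows

### The arm

A 6-joint arm with a two-finger parallel gripper is mounted at the origin on the work surface. World frame = base frame: x ahead of the robot, y to its left, z up, the work surface at z = 0. Lengths are in m, angles in rad, forces in N, time in s.
With the tool pointing down it reaches from about 0.225 to 0.875 m from the base axis. Payload 3.4 kg.
Tool frame: the origin (TCP) lies at the very end of the fingers, on their centre line; the grasp point (between the pads) lies 19 mm behind it; z points along the fingers, y is the line along which they close (so a half turn about z gives the same grasp; the last joint's range is limited). The gripper opens to 85 mm and grips with 20 to 120 N. Pads are 22 mm wide; open, the fingers measure 114 mm over their backs; the gripper's body (76 mm by 85 mm) begins 54 mm behind the grasp point. The pads swing forward as they close: fully open they stand 13 mm farther back than shut.
Start: joints at [1.061, 0.276, 1.505, -0, 1.361, -0.121], TCP at [0.218, 0.532, 0.204] pointing down, gripper open.
Joint ranges: [-2.89, 2.89], [-0.75, 2.08], [0.22, 2.7], [-1.18, 4.32], [0.11, 2.71], [-2.7, 2.7]. Speed limits (rad/s): [2.57, 2.57, 3.14, 3.14, 3.14, 3.14].

### API

Orientations are given as a unit quaternion [w, x, y, z].
In Python, from rig import manip, eyes gives the robot as it stands.
- The arm moves only by the tool servo_tool, never from a script. Its argument "series" is text: rows parted by semicolons, each of 7 numbers parted by spaces: the shift along the tool's x, y, z in m, then the turn, a rotation vector about the tool's x, y, z in degrees, then the closure, from 0 (fully open) to 1 (shut). In form: dx dy dz ax ay az fingers; .... A call has 1 to 5 rows; each row is the pose to reach, as a shift and turn from the pose commanded when the call began, along the tool's axes at that moment; what a row does not reach only later rows make up. A row lasts 1/10 s, in which the tool goes at most 50 mm and 8.59 degrees, less where a joint would pass 70% of its speed; a pose out of reach is approached as far as the arm can. A call with a gripper value outside its range is refused whole. The fingers move at their own pace and stop on an object; "squeeze" is the grip in N (left out, the last holds). Time passes only in rows, so rows that repeat a pose let the fingers close. It gives the time, the measured TCP pose, the force, the opening and the grip force at its end, in the units of the state.
- manip.get_state(): the state, without advancing time (a new reading comes with each control period).
- eyes.get_image(name): name is "scene" or "top" or "wrist"; returns the picture (384x512x3 uint8, red, green, blue); there is no depth.
- eyes.camera_info(name): a dict with "fx", "fy", "cx", "cy" (pixels), "eye" and "orientation" of the camera in the world. Camera axes: x right, y down, z forward; pixel columns grow to the right and rows downward; lengths in m; the calibration is good to about 2 mm. A picture is of the moment at which its call begins: read the wrist's pose just before it. camera_info takes no time and is no camera call; for the wrist camera it gives the pose at the moment of the call.
- manip.sign_off(): hands the job in; it is judged then, once.
The state is a dict: "clock": time; "qpos": joint angles; "qd": joint speeds; "effort": joint torques, N m; "position": TCP position; "ee_rot": TCP orientation; "contact_force": force on the tool from outside, world axes, zero at the start; "moment": the same for the moment, N m; "width": finger opening in m; "gripper_force": force on a finger pad.
Only numpy, scipy, OpenCV 4.12 (cv2) and the standard library are available. Lean on these libraries where they do the work, as an engineer would, in place of code of your own. Each camera call takes 0.05 s, during which the arm holds its last target. There are 200 camera calls.

### The job

In the shadow tray on the bench all four hand tools lie on one another's places. Put each tool flat on the leaf painted with its own shadow, the right way round so that it covers the shadow, and let go of it; the bare leaf is free for parking a tool meanwhile. Do not pile the tools up or knock one against another.

Things in the scene. Friction and masses are not known exactly. Their poses are not given: they have to be found in the camera images.
- tray: Flat wooden tray, 385 mm deep (x), 600 mm wide (y), fixed; rims 11 mm high, the far one 18 mm. Five plywood leaves lie in it side by side along y, 114 mm apart, in any order, their x along the tray's x; behind them a trough with a pencil and a punch, not part of the job. Origin: middle of the front edge (nearest the robot), at bench height; +x points away from the robot across the leaves.
- leaf_hammer: Plywood leaf 300 x 108 x 6 mm, fixed in the tray; top face 6 mm above its origin, 10 mm above the bench. Painted with the dark blue T-shaped shadow of the hammer. Origin: centre of the leaf's underside; +x runs along the leaf, away from the tray's front edge. A hammer exactly on its shadow has its origin straight above this one and the same x direction.
- leaf_plane: Plywood leaf 300 x 108 x 6 mm, fixed in the tray; top face 6 mm above its origin, 10 mm above the bench. Painted with the plane's dark blue shadow, a round-ended bar 143 x 51 mm. Origin: centre of the leaf's underside; +x runs along the leaf, away from the tray's front edge. A plane exactly on its shadow has its origin straight above this one and the same x direction.
- leaf_pliers: Plywood leaf 300 x 108 x 6 mm, fixed in the tray; top face 6 mm above its origin, 10 mm above the bench. Painted with the dark blue shadow of the pliers, short jaws and two spread legs. Origin: centre of the leaf's underside; +x runs along the leaf, away from the tray's front edge. A pliers exactly on its shadow has its origin straight above this one and the same x direction.
- leaf_square: Plywood leaf 300 x 108 x 6 mm, fixed in the tray; top face 6 mm above its origin, 10 mm above the bench. Painted with the dark blue L-shaped shadow of the try square. Origin: centre of the leaf's underside; +x runs along the leaf, away from the tray's front edge. A square exactly on its shadow has its origin straight above this one and the same x direction.
- leaf_bare: Plain plywood leaf without a shadow, 300 x 108 x 6 mm, fixed; top face 6 mm above its origin. Origin: centre of its underside, x along the leaf. Empty at the start: a free place to park a tool.
- hammer: Small hammer on its side, 0.3 kg: wooden handle 22 mm wide (y), 24 high, x = -150 to +38 mm; steel head across it at x = 37 to 63, from y = -40 (round face, 26 mm thick) to +54 mm (narrow pein). Origin: underside, on the handle's centre line; x along the handle to the head, z up. Grip across the handle (along y) at the origin, near the balance point.
- plane: Steel block plane on its sole, 0.55 kg: sole x = -68 to +68 mm with round ends, 46 wide (y); straight cheeks 46 mm apart outside, x = -44 to +36, 28 high; lever cap and knob between them, up to 48 high, 34 wide. Origin: centre of the underside; x points to the end with the dark wooden knob, z up. Grip across the cheeks (along y) at the origin.
- pliers: Combination pliers lying flat, rigid (do not open), 0.22 kg, 14 mm high: steel joint block 28 mm wide (y), x = -20 to +20; jaws on to x = +62; two black rubber legs back to x = -135 mm, 58 mm across outside. Origin: underside, under the middle of the joint; x points to the jaws, z up. Grip across the joint block (along y) at the origin.
- square: Try square lying flat, 0.16 kg: wooden stock x = -65 to +65 mm, y = -48 to -20, 18 high; thin steel blade 30 wide (x = 35 to 65) from the stock out to y = +48, 9 mm above the underside. Origin: underside level, midway along the stock and midway in y of the whole L (beside the stock). x along the stock to the blade's end, z up. Grip across the stock (along y) at x = 0, y = -34 mm.
Things that resemble listed ones, but are neither listed nor needed, are in the scene too. There is more than one size of the square; the one meant has the size given above.

How it is judged:
At the end, for the whole second after the job is handed in: Each of the four tools lies flat and still on its own leaf: its origin within 12 mm (horizontally) of the leaf's origin, resting on the leaf (its underside less than 5 mm above the leaf's top), its x axis within 0.18 rad of the leaf's and pointing away from the tray's front edge (horizontal distance between hammer and leaf_hammer below 0.012 m and z of hammer in the frame of leaf_hammer below 0.011 m and angle between the x axis of hammer and the x axis of leaf_hammer, either way round below 0.18 rad and x of tray in the frame of hammer below 0 m and angle between each of hammer, square, plane, pliers's own z axis and vertical below 0.12 rad and linear speed of each of hammer, square, plane, pliers below 0.02 m/s and angular speed of each of hammer, square, plane, pliers below 0.15 rad/s and horizontal distance between square and leaf_square below 0.012 m and z of square in the frame of leaf_square below 0.011 m and angle between the x axis of square and the x axis of leaf_square, either way round below 0.18 rad and x of tray in the frame of square below 0 m and horizontal distance between plane and leaf_plane below 0.012 m and z of plane in the frame of leaf_plane below 0.011 m and angle between the x axis of plane and the x axis of leaf_plane, either way round below 0.18 rad and x of tray in the frame of plane below 0 m and horizontal distance between pliers and leaf_pliers below 0.012 m and z of pliers in the frame of leaf_pliers below 0.011 m and angle between the x axis of pliers and the x axis of leaf_pliers, either way round below 0.18 rad and x of tray in the frame of pliers below 0 m); the robot touches nothing.
It fails at once if two tools are piled up or knocked together (more than 3 N between them) (contact force between hammer and square above 3 N or contact force between any of hammer, square and plane above 3 N or contact force between any of hammer, square, plane and pliers above 3 N).
It also fails if it takes over 128 s, if anything falls off the work surface, if the arm or the gripper's body presses on something with over 40 N, if the wrist force passes 120 N, or if a joint passes its speed limit or range.

## Working session

There is one attempt and no reset: what is moved stays moved. The work goes in short steps, Python scripts to look and compute and a tool call to move; the robot and the scene stay as the last step left them, time stands still between calls to the robot, and variables do not carry over. Pictures are saved under pics/ and viewed, at most 14 in all, crops included, and the job is handed in when it is done.

Besides the shell and the picture viewer there is one more tool, called after "Emit:" by a JSON object that holds its "name" and its "arguments", one argument or row to a line. servo_tool: Moves the arm, as the interface text tells. Its arguments: {"type":"object","properties":{"series":{"type":"string"},"squeeze":{"type":"number"}},"required":["series"]}

```bash
mkdir -p pics; ls; python3 - <<'E'
from rig import manip, eyes
import cv2
print(manip.get_state())
for n in("top","scene"):
    print(n,eyes.camera_info(n)); im=eyes.get_image(n)[:,:,::-1]
    cv2.imwrite(f"pics/{n}0.png",im)
    cv2.imwrite(f"pics/{n}0v.png",cv2.resize(im,(800,600),interpolation=cv2.INTER_CUBIC))
E
```

```text
pics
{'clock': 0.0, 'qpos': array([ 1.06099730e+00,  2.76591268e-01,  1.50614462e+00,  4.73544181e-06,
        1.36069555e+00, -1.20972052e-01]), 'qd': array([-0.0016416 , -0.0008589 ,  0.00127479, -0.00120919,  0.00103341,
        0.00100367]), 'effort': array([-7.81722483e-04, -4.16779912e+01, -2.45805717e+01, -4.85939145e-04,
        1.11929866e-02, -1.39266297e-05]), 'position': array([0.21768631, 0.53157115, 0.20323731]), 'ee_rot': array([-2.87379598e-04,  1.93191512e-01,  9.81160636e-01, -8.73322902e-04]), 'contact_force': array([-0.04495358, -1.113845  ,  0.08296491]), 'moment': array([ 0.03557592,  0.01345986, -0.03707623]), 'gripper_force': 0.0, 'width': 0.08544345356890315}
top {'fx': 354.88236314375627, 'fy': 354.88236314375627, 'cx': 254.14157830658323, 'cy': 188.30937062334962, 'eye': array([ 0.34351564, -0.02112015,  0.94760113]), 'orientation': array([-0.03905665,  0.70959447, -0.70330764,  0.01756787])}
scene {'fx': 422.8082469559316, 'fy': 422.8082469559316, 'cx': 255.76579748279462, 'cy': 190.38402085958487, 'eye': array([ 1.08851659, -0.49304123,  0.69082361]), 'orientation': array([-0.38436216,  0.80504926,  0.40226416, -0.20577894])}
```

View pics/top0v.png

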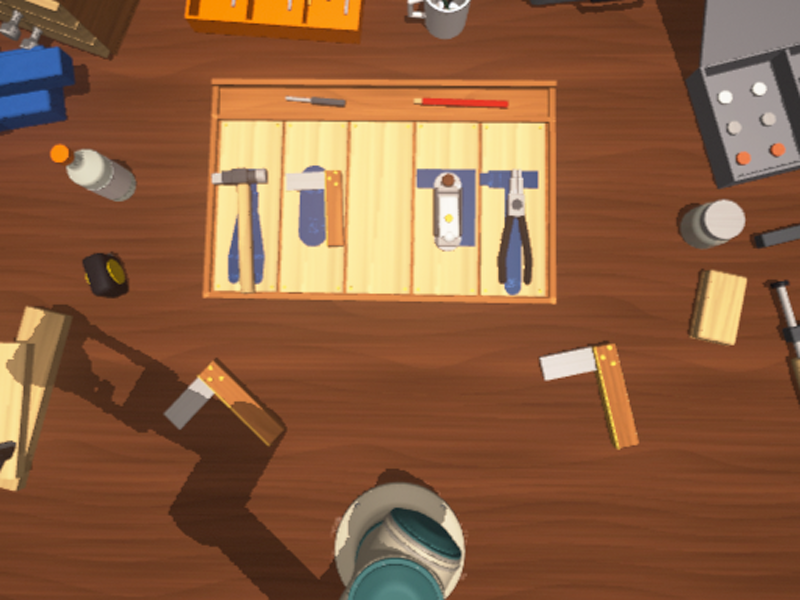

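View pics/scene0v.png

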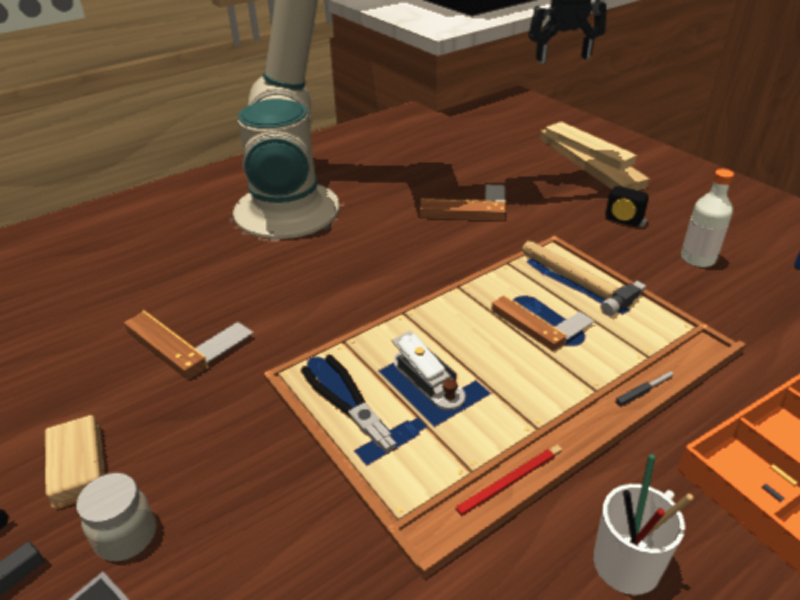

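The top view (800×600) shows the tray at (205–555, 80–300), with +x up and +y to the left. The leaves, left to right, are:
- **Pliers shadow** (x≈248), holding the hammer.
- **Plane shadow** (x≈313), holding a square.
- **Bare** (x≈380).
- **Square shadow** (x≈447), holding the plane.
- **Hammer shadow** (x≈513), holding the pliers.

There are three square candidates: in the tray at (325,205), on the bench at (225,400), and on the bench at (600,390). I'll measure the stock lengths to tell them apart.

```bash
cat > h.py <<'E'
import numpy as np, cv2
from scipy.spatial.transform import Rotation as R
from rig import manip, eyes
def rot(q): return R.from_quat(np.asarray(q)[[1,2,3,0]])
def ray(ci,uv):
    uv=np.atleast_2d(np.asarray(uv,float))
    d=np.c_[(uv[:,0]-ci['cx'])/ci['fx'],(uv[:,1]-ci['cy'])/ci['fy'],np.ones(len(uv))]
    return rot(ci['orientation']).apply(d)
def atz(ci,uv,z):
    d=ray(ci,uv); e=np.asarray(ci['eye']); return e+d*((z-e[2])/d[:,2])[:,None]
def proj(ci,P):
    p=rot(ci['orientation']).inv().apply(np.atleast_2d(P)-ci['eye'])
    return np.c_[ci['fx']*p[:,0]/p[:,2]+ci['cx'],ci['fy']*p[:,1]/p[:,2]+ci['cy']]
def tri(c1,a,c2,b):
    d1,d2=ray(c1,a)[0],ray(c2,b)[0]; s=np.linalg.lstsq(np.c_[d1,-d2],c2['eye']-c1['eye'],rcond=None)[0]
    p,q=c1['eye']+s[0]*d1,c2['eye']+s[1]*d2; return (p+q)/2,np.linalg.norm(p-q)
def go(xyz,yaw):
    "yaw: world direction angle of tool x; tool z down. prints shift+rotvec(deg) from measured pose"
    s=manip.get_state(); r=rot(s['ee_rot'])
    t=R.from_matrix(np.c_[[np.cos(yaw),np.sin(yaw),0],[np.sin(yaw),-np.cos(yaw),0],[0,0,-1]])
    print('shift',np.round(r.inv().apply(np.array(xyz)-s['position']),4),'turn',np.round(np.degrees((r.inv()*t).as_rotvec()),2))
E
python3 - <<'E'
from h import *
c=eyes.camera_info('top'); k=.64
P=lambda l,z:np.round(atz(c,np.array(l)*k,z),3)[:,:2].tolist()
print('leaf area corners FL FR BR BL',P([(213,292),(546,296),(545,123),(219,121)],.01))
print('front rim',P([(205,297),(555,302)],.011))
for n,a,b,z in(('tray',(334,171),(335,246),.028),('L',(212,362),(277,444),.018),('R',(604,345),(626,447),.018)):
    q=np.array(P([a,b],z)); print(n,np.linalg.norm(q[0]-q[1]))
s=manip.get_state(); r=rot(s['ee_rot']); ci=eyes.camera_info('wrist')
print(ci, 'cam in tool',r.inv().apply(ci['eye']-s['position']),(r.inv()*rot(ci['orientation'])).as_matrix().round(2))
go([.47,.10,.36],np.pi); go([.47,-.1,.36],np.pi)
im=cv2.imread('pics/top0.png')
a=cv2.resize(im[100:165,180:225],(390,563),interpolation=3);b=cv2.resize(im[210:290,90:190],(400,320)); d=cv2.resize(im[210:290,335:415],(320,320))
o=np.zeros((600,800,3),np.uint8);o[:563,:390]=a;o[:280,395:745]=b[:280,:350];o[290:600,395:705]=d[:310,:310]
cv2.imwrite('pics/sq.png',o)
E
```

```text
leaf area corners FL FR BR BL [[0.42, 0.324], [0.418, -0.243], [0.717, -0.245], [0.722, 0.324]]
front rim [[0.411, 0.337], [0.408, -0.258]]
tray 0.12906200060436068
L 0.175931804969994
R 0.16807438829280327
{'fx': 324.35717408306317, 'fy': 324.35717408306317, 'cx': 258.9059561369577, 'cy': 190.27032591940392, 'eye': array([0.1566522 , 0.55604935, 0.3722923 ]), 'orientation': array([0.10915306, 0.82335255, 0.55218357, 0.07259123])} cam in tool [ 0.06581854 -0.00083252 -0.16895209] [[-0.   -0.97 -0.26]
 [ 1.   -0.    0.  ]
 [-0.   -0.26  0.97]]
shift [-0.397  -0.304  -0.1563] turn [ -0.09  -0.03 -22.28]
shift [-0.4729 -0.4891 -0.156 ] turn [ -0.09  -0.03 -22.28]
```

View pics/sq.png

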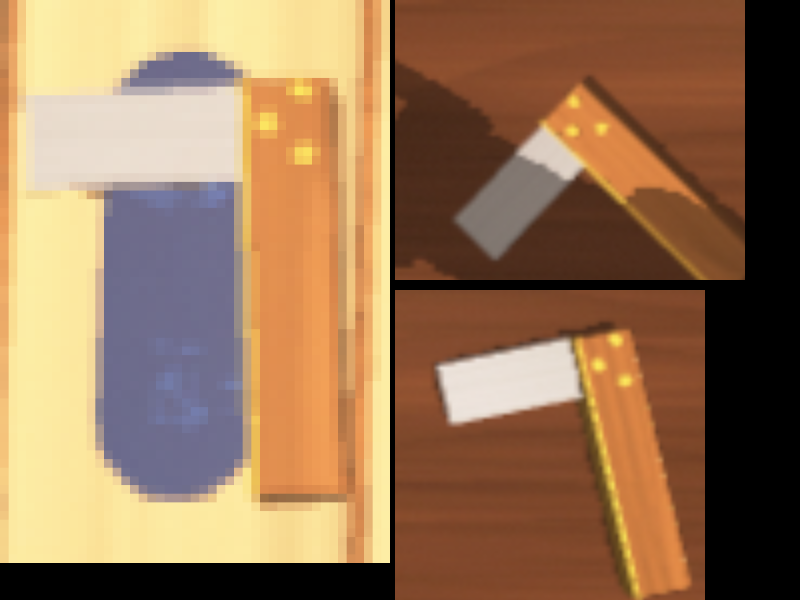

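The square in the tray at (325,205) has a 129 mm stock, while the two on the bench measure about 170 mm or more. The enlarged crop confirms the tray square is the one described (130 mm). Next I'll move the wrist camera over the tray.

Emit:
{"name": "servo_tool", "arguments": {
  "series": "-0.2 -0.13 -0.07 -0.09 -0.03 -22.28 0; -0.2 -0.13 -0.07 -0.09 -0.03 -22.28 0; -0.2 -0.13 -0.07 -0.09 -0.03 -22.28 0; -0.2 -0.13 -0.07 -0.09 -0.03 -22.28 0; -0.2 -0.13 -0.07 -0.09 -0.03 -22.28 0"
}}

```text
clock: 0.6
position: [0.3523, 0.3371, 0.2733]
ee_rot: [0.0, -0.0, 1.0, 0.001]
contact_force: [0.8, 0.7, -0.3]
width: 0.0855
gripper_force: 0.0
```

Emit:
{"name": "servo_tool", "arguments": {
  "series": "-0.13 -0.2 0 0 0 0 0; -0.13 -0.2 0 0 0 0 0; -0.13 -0.2 0 0 0 0 0; -0.13 -0.2 0 0 0 0 0; -0.13 -0.2 0 0 0 0 0"
}}

```text
clock: 1.1
position: [0.4828, 0.1361, 0.2726]
ee_rot: [0.0, 0.001, 1.0, 0.0]
contact_force: [0.4, 0.9, -0.2]
width: 0.0856
gripper_force: 0.0
```

Emit:
{"name": "servo_tool", "arguments": {
  "series": "-0.016 -0.025 -0.007 0 0 0 0; -0.016 -0.025 -0.007 0 0 0 0; -0.016 -0.025 -0.007 0 0 0 0; -0.016 -0.025 -0.007 0 0 0 0"
}}

```text
clock: 1.5
position: [0.497, 0.1146, 0.2795]
ee_rot: [-0.0, -0.0, 1.0, 0.001]
contact_force: [0.1, 0.1, -0.3]
width: 0.0851
gripper_force: 0.0
```

```bash
cat > shot.py <<'E'
import sys,pickle; from h import *
n=sys.argv[1]; s=manip.get_state(); c=eyes.camera_info('wrist'); im=eyes.get_image('wrist')[:,:,::-1]
pickle.dump(c,open(f'pics/{n}.pkl','wb')); cv2.imwrite(f'pics/{n}.png',im)
cv2.imwrite(f'pics/{n}v.png',cv2.resize(im,(800,600),interpolation=cv2.INTER_CUBIC))
print(s['clock'],s['position'],s['ee_rot'],s['width'])
E
python3 shot.py w1
```

```text
1.5 [0.49697964 0.11459105 0.27951218] [-2.48838708e-04 -4.18723734e-04  9.99999326e-01  1.05359954e-03] 0.08514276389303621
```

View pics/w1v.png

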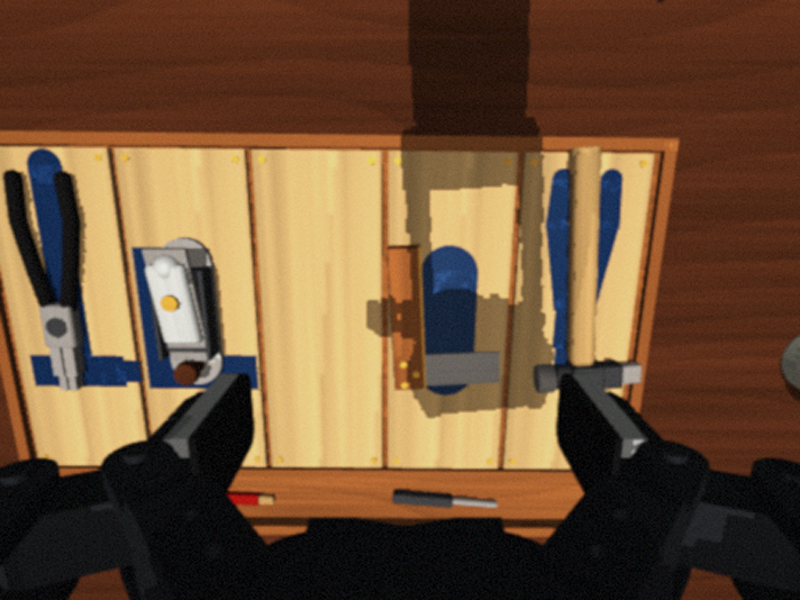

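The wrist view (image up = −x, right = +y) shows the pliers at (60,325), plane at (180,310), square stock at (405,320) and hammer at (585,260). I'll take a second viewpoint for the parallax.

Emit:
{"name": "servo_tool", "arguments": {
  "series": "0.03 -0.14 0 0 0 0 0; 0.03 -0.14 0 0 0 0 0; 0.03 -0.14 0 0 0 0 0; 0.03 -0.14 0 0 0 0 0; 0.03 -0.14 0 0 0 0 0"
}}

```text
clock: 2.05
position: [0.4674, -0.0257, 0.2797]
ee_rot: [0.001, 0.0, 1.0, 0.001]
contact_force: [0.7, -0.0, 0.5]
width: 0.0853
gripper_force: 0.0
```

```bash
python3 shot.py w2
```

```text
2.05 [ 0.46740724 -0.02573687  0.27974592] [5.24867348e-04 3.88734247e-04 9.99999050e-01 1.21348507e-03] 0.08533265056108216
```

View pics/w2v.png

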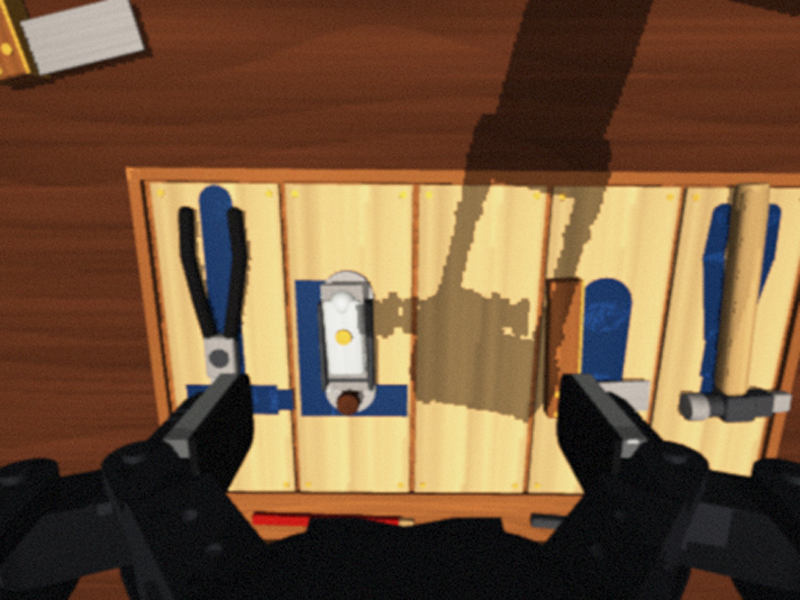

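```bash
cat > meas.py <<'E'
from h import *; import pickle
from scipy.optimize import least_squares
w1,w2=[pickle.load(open(f'pics/w{i}.pkl','rb')) for i in(1,2)]; tp=eyes.camera_info('top')
px=lambda p:(np.array(p,float)+.5)*.64-.5
G=[-171,-57,57,171]
obs=[(w1,[(113,150),(249,150),(386,150),(521,152)],[(147,466),(267,467),(384,468),(500,468)]),
     (w2,[(283,184),(415,185),(548,187),(684,188)],[(298,490),(412,491),(528,492),None]),
     (tp,[(481,294),(413,293),(346,292),(278,291)],[(481,122),(414,122),(349,121),(283,121)])]
def model(q,X,Y):
    c,s=np.cos(q[2]),np.sin(q[2]); return np.array([q[0]+c*X-s*Y,q[1]+s*X+c*Y,q[3]])
def res(q,o):
    r=[]
    for c,f,b in o:
        for X,l in((-.15,f),(.15,b)):
            for g,p in zip(G,l):
                if p: r+=list(proj(c,model(q,X,g/1e3))[0]-px(p))
    return np.array(r)
if __name__=='__main__':
    for o in(obs[:1],obs[1:2],obs[2:],obs[:2],obs):
        s=least_squares(res,[.57,.04,0,.01],args=(o,),loss='soft_l1'); print(s.x.round(4),'rms px',np.sqrt((s.fun**2).mean()).round(2))
    # (w1,w2) matched points
    M={'plane knob':((186,373),(348,402)),'plane screw':((170,303),(343,337)),'pliers pivot':((56,327),(219,358)),
     'hammer handle front top':((586,150),(753,187)),'sq stock front L top':((388,247),(549,280)),'sq stock front R top':((419,247),(581,280)),'sq shadow front-left L4':((134,250),(296,281)),'plane shadow front top L2':((450,246),(607,279)),
     'ham junction L':((574,366),(723,394)),'ham junction R':((596,366),(748,391)),'pliers shadow leg':((561,170),(720,205))}
    for n,(a,b) in M.items():
        p,e=tri(w1,px(a),w2,px(b)); print(n,p.round(4),round(e,4))
E
python3 meas.py
```

```text
[ 0.5724  0.0393 -0.0126  0.009 ] rms px 1.16
[ 0.5723  0.0396 -0.0092  0.008 ] rms px 0.67
[ 0.571   0.0385 -0.0034  0.0116] rms px 0.4
[ 0.5724  0.0394 -0.0108  0.0084] rms px 1.03
[ 0.5723  0.0393 -0.0098  0.0085] rms px 0.91
plane knob [ 0.6093 -0.0766  0.0373] 0.001
plane screw [ 0.5429 -0.0773  0.0496] 0.0003
pliers pivot [ 0.5719 -0.1923  0.0239] 0.0
hammer handle front top [0.4224 0.2603 0.0241] 0.0004
sq stock front L top [0.502  0.1001 0.0181] 0.0002
sq stock front R top [0.5012 0.1266 0.0222] 0.0
sq shadow front-left L4 [ 0.5057 -0.1231  0.0072] 0.0012
plane shadow front top L2 [0.5027 0.1538 0.0106] 0.0008
ham junction L [0.6102 0.2682 0.0207] 0.0005
ham junction R [0.6051 0.285  0.0287] 0.0037
pliers shadow leg [0.4385 0.247  0.0056] 0.0007
```

```bash
cat > m2.py <<'E'
from meas import *
def show(n,z,**k):
    for c,(a,b) in k.items():
        P=atz({'w1':w1,'w2':w2,'tp':tp}[c],px([a,b]),z); d=P[1]-P[0]
        print(n,c,P[:,:2].round(4).tolist(),'yaw',round(np.arctan2(d[1],d[0]),3),'len',round(np.hypot(*d[:2]),4),'mid',((P[0]+P[1])/2)[:2].round(4))
show('plane sole ends',.015,w1=((186,238),(211,386)),w2=((347,270),(350,414)))
show('plane knob/front handle centre',.05,w1=((160,265),(186,371)),w2=((342,300),(348,402)))
show('plane tp (sole ends)',.015,tp=((447,251),(447,171)))
show('pliers pivot-jawtip',.022,w1=((56,327),(69,388)),tp=((517,204),(517,170)))
show('pliers leg ends L,R',.022,w1=((12,173),(63,174)),w2=((186,210),(235,210)),tp=((530,284),(502,284)))
show('hammer handle front/junction',.034,w1=((586,150),(583,366)),w2=((753,186),(735,393)),tp=((248,291),(246,186)))
show('head ends at mid',.034,w1=((540,376),(640,372)),tp=((268,176),(213,177)))
show('sq stock left edge',.028,w1=((388,247),(395,388)),w2=((549,280),(547,414)),tp=((343,246),(341,171)))
show('sq stock right edge',.028,w1=((418,247),(425,388)),w2=((582,280),(578,350)),tp=((328,246),(326,171)))
show('sq blade',.02,w1=((498,351),(499,383)),tp=((287,172),(288,188)))
show('L4 shadow stock left edge',.01,w1=((134,250),(150,387)),w2=((296,281),(302,416)))
show('L5 shadow handle front..head back',.01,w2=((215,187),(238,412)),w1=((40,151),(100,386)))
show('L2 shadow',.01,w1=((450,246),(448,394)))
E
python3 m2.py
```

```text
plane sole ends w1 [[0.4946, -0.0731], [0.6325, -0.0654]] yaw 0.056 len 0.1382 mid [ 0.5636 -0.0693]
plane sole ends w2 [[0.4935, -0.0762], [0.6324, -0.0777]] yaw -0.011 len 0.1389 mid [ 0.563  -0.0769]
plane knob/front handle centre w1 [[0.5111, -0.0813], [0.6024, -0.0707]] yaw 0.115 len 0.0919 mid [ 0.5568 -0.076 ]
plane knob/front handle centre w2 [[0.511, -0.077], [0.6023, -0.0749]] yaw 0.023 len 0.0913 mid [ 0.5567 -0.076 ]
plane tp (sole ends) tp [[0.4929, -0.0757], [0.6313, -0.0753]] yaw 0.003 len 0.1384 mid [ 0.5621 -0.0755]
pliers pivot-jawtip w1 [[0.5725, -0.1937], [0.6311, -0.1923]] yaw 0.024 len 0.0587 mid [ 0.6018 -0.193 ]
pliers pivot-jawtip tp [[0.5724, -0.1929], [0.631, -0.1933]] yaw -0.007 len 0.0586 mid [ 0.6017 -0.1931]
pliers leg ends L,R w1 [[0.4403, -0.206], [0.4411, -0.1646]] yaw 1.552 len 0.0414 mid [ 0.4407 -0.1853]
pliers leg ends L,R w2 [[0.4408, -0.2077], [0.4408, -0.167]] yaw 1.569 len 0.0407 mid [ 0.4408 -0.1874]
pliers leg ends L,R tp [[0.437, -0.2134], [0.4367, -0.167]] yaw 1.578 len 0.0464 mid [ 0.4368 -0.1902]
hammer handle front/junction w1 [[0.4224
[... 1111 characters left out ...]
986], [0.6275, 0.201]] yaw 0.077 len 0.0314 mid [0.6118 0.1998]
sq blade tp [[0.6278, 0.1995], [0.5998, 0.1971]] yaw -3.054 len 0.0281 mid [0.6138 0.1983]
L4 shadow stock left edge w1 [[0.5058, -0.1218], [0.6358, -0.1248]] yaw -0.023 len 0.13 mid [ 0.5708 -0.1233]
L4 shadow stock left edge w2 [[0.5045, -0.1223], [0.6371, -0.1242]] yaw -0.014 len 0.1326 mid [ 0.5708 -0.1233]
L5 shadow handle front..head back w2 [[0.4227, -0.1861], [0.6327, -0.185]] yaw 0.005 len 0.21 mid [ 0.5277 -0.1856]
L5 shadow handle front..head back w1 [[0.4228, -0.1882], [0.6348, -0.1715]] yaw 0.079 len 0.2126 mid [ 0.5288 -0.1799]
L2 shadow w1 [[0.5024, 0.154], [0.6433, 0.1554]] yaw 0.01 len 0.1409 mid [0.5728 0.1547]
```

Fitted estimates, with the measured heights matching the text:

| Item | Position (x, y) | Yaw |
|---|---|---|
| Tray leaf centre | (.5722, .039) | −.010 |
| Plane | (.563, −.076) | 0 |
| Pliers | (.5725, −.193) | −.02 |
| Hammer | (.571, .266) | .072 |
| Square stock | (.5635, .1155) | .047 |

The plane goes first, parked on the bare leaf.

Emit:
{"name": "servo_tool", "arguments": {
  "series": "-0.0956 -0.0503 0.17 0 0 0 0.1; -0.0956 -0.0503 0.17 0 0 0 0.1; -0.0956 -0.0503 0.17 0 0 0 0.1; -0.0956 -0.0503 0.17 0 0 0 0.1; -0.0956 -0.0503 0.17 0 0 0 0.1",
  "squeeze": 50
}}

```text
clock: 2.6
position: [0.5627, -0.0744, 0.1032]
ee_rot: [-0.004, -0.001, 1.0, 0.002]
contact_force: [-1.7, 1.2, 0.2]
width: 0.077
gripper_force: 0.0
```

Emit:
{"name": "servo_tool", "arguments": {
  "series": "0 0 0.04 0 0 0 0.1; 0 0 0.07 0 0 0 0.1; 0 0 0.09 0 0 0 0.1; 0 0 0.096 0 0 0 0.1; 0 0 0.096 0 0 0 0.1"
}}

```text
clock: 3.1
position: [0.5637, -0.0747, 0.0141]
ee_rot: [0.0, -0.001, 1.0, 0.001]
contact_force: [-0.0, -0.6, -0.1]
width: 0.077
gripper_force: 0.0
```

Emit:
{"name": "servo_tool", "arguments": {
  "series": "0 0 0 0 0 0 1; 0 0 0 0 0 0 1; 0 0 0 0 0 0 1; 0 0 0 0 0 0 1; 0 0 0 0 0 0 1"
}}

```text
clock: 3.6
position: [0.5646, -0.0764, 0.0154]
ee_rot: [0.002, 0.0, 1.0, 0.0]
contact_force: [-0.6, 0.4, 5.6]
width: 0.0286
gripper_force: 48.8
```

Width reads 28.6 mm where 46 mm was expected, so I'll look before lifting.

```bash
python3 - <<'E'
from h import *
s=manip.get_state(); print(s['width'],s['gripper_force'],s['position'],s['contact_force'])
a=eyes.get_image('wrist')[:,:,::-1]; b=eyes.get_image('scene')[:,:,::-1]
o=np.hstack([cv2.resize(a,(400,300)),cv2.resize(b[150:300,150:350],(400,300))]); cv2.imwrite('pics/g1.png',cv2.resize(o,(800,300)))
E
```

```text
0.028627069930639956 48.8452273607254 [ 0.56457743 -0.07642632  0.0153512 ] [-0.55467003  0.44712763  5.5651932 ]
```

View pics/g1.png

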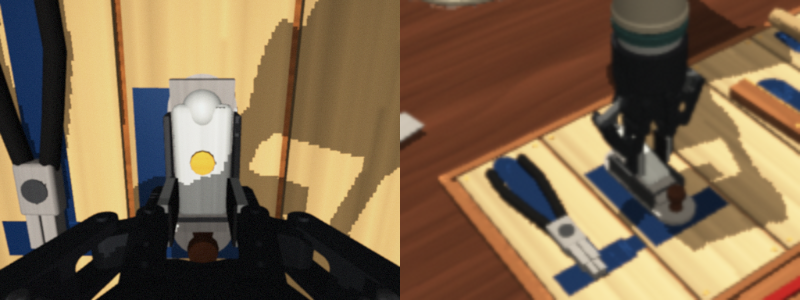

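The fingers straddle the plane at the cap and cheeks (image left part, 165–240, 190). I'll do a small test lift.

Emit:
{"name": "servo_tool", "arguments": {
  "series": "0 0 -0.01 0 0 0 1; 0 0 -0.02 0 0 0 1; 0 0 -0.025 0 0 0 1; 0 0 -0.025 0 0 0 1; 0 0 -0.025 0 0 0 1"
}}

```text
clock: 4.2
position: [0.5635, -0.0761, 0.0386]
ee_rot: [0.0, -0.0, 1.0, 0.001]
contact_force: [0.8, 0.1, -4.7]
width: 0.0279
gripper_force: 49.6
```

```bash
python3 - <<'E'
from h import *
s=manip.get_state(); print(s['width'],s['gripper_force'],s['position'],s['contact_force'],s['moment'])
a=eyes.get_image('wrist')[:,:,::-1]; b=eyes.get_image('scene')[:,:,::-1]
o=np.hstack([cv2.resize(a,(400,300)),cv2.resize(b[170:270,240:340],(400,300),interpolation=3)]); cv2.imwrite('pics/g2.png',o)
E
```

```text
0.02793609187594247 49.60969626903534 [ 0.56348603 -0.07608484  0.03863447] [ 0.84885006  0.1418945  -4.74367305] [ 0.05029957  0.00372006 -0.01421889]
```

View pics/g2.png

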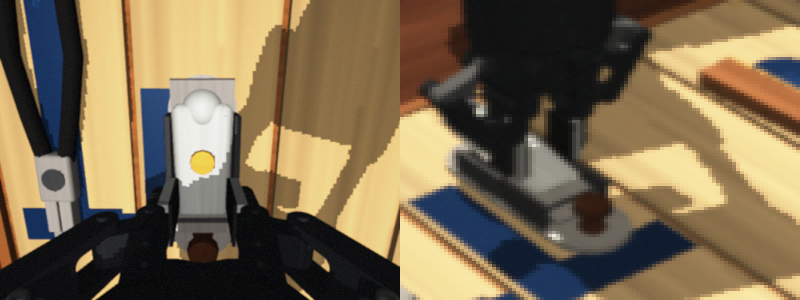

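The plane is held level, carrying about 5 N. I'll park it on the bare leaf, then go for the square.

Emit:
{"name": "servo_tool", "arguments": {
  "series": "0 0 -0.03 0 0 0 1; -0.005 0.03 -0.05 0 0 0 1; -0.009 0.07 -0.05 0 0 0 1; -0.009 0.1 -0.05 0 0 0 1; -0.009 0.1154 -0.05 0 0 0 1"
}}

```text
clock: 4.8
position: [0.5719, 0.0416, 0.0885]
ee_rot: [-0.0, -0.001, 1.0, 0.001]
contact_force: [-0.2, -0.5, -4.8]
width: 0.0283
gripper_force: 50.4
```

Emit:
{"name": "servo_tool", "arguments": {
  "series": "0 0 0.03 0 0 -0.6 1; 0 0 0.055 0 0 -0.6 1; 0 0 0.068 0 0 -0.6 1; 0 0 0.0735 0 0 -0.6 1; 0 0 0.0735 0 0 -0.6 1"
}}

```text
clock: 5.3
position: [0.5725, 0.0389, 0.0157]
ee_rot: [0.0, -0.005, 1.0, 0.001]
contact_force: [0.8, -1.0, -4.0]
width: 0.0282
gripper_force: 50.9
```

Emit:
{"name": "servo_tool", "arguments": {
  "series": "0 0 0 0 0 0 0.2; 0 0 0 0 0 0 0.2; 0 0 0 0 0 0 0.2; 0 0 0 0 0 0 0.2; 0 0 -0.01 0 0 0 0.2"
}}

```text
clock: 5.8
position: [0.5717, 0.0393, 0.0248]
ee_rot: [-0.001, -0.005, 1.0, 0.001]
contact_force: [0.4, 0.2, -0.4]
width: 0.0684
gripper_force: 0.0
```

Emit:
{"name": "servo_tool", "arguments": {
  "series": "0 0 -0.05 0 0 0 0.4; 0 0 -0.075 0 0 0 0.4; 0.0074 0.04 -0.075 0 0 -2.1 0.4; 0.0074 0.0763 -0.075 0 0 -2.1 0.4; 0.0074 0.0763 -0.075 0 0 -2.1 0.4"
}}

```text
clock: 6.3
position: [0.5644, 0.1191, 0.1018]
ee_rot: [0.001, -0.025, 1.0, 0.002]
contact_force: [-0.4, -1.5, 0.2]
width: 0.0514
gripper_force: 0.0
```

Emit:
{"name": "servo_tool", "arguments": {
  "series": "0 0 0.04 0 0 0 0.4; 0 0 0.07 0 0 0 0.4; 0 0 0.084 0 0 0 0.4; 0 0 0.087 0 0 0 0.4; 0 0 0.087 0 0 0 0.4"
}}

```text
clock: 6.8
position: [0.5647, 0.1151, 0.0136]
ee_rot: [0.0, -0.023, 1.0, 0.001]
contact_force: [0.5, 1.0, 0.4]
width: 0.0517
gripper_force: 0.0
```

```bash
python3 - <<'E'
from h import *
go([.5635,.1155,.012],np.pi+.047)
a=eyes.get_image('wrist')[:,:,::-1]; b=eyes.get_image('scene')[:,:,::-1]
o=np.hstack([cv2.resize(a,(400,300)),cv2.resize(b[140:260,260:400],(400,300),interpolation=3)]); cv2.imwrite('pics/g3.png',o)
E
```

```text
shift [0.0012 0.0005 0.0016] turn [ 0.07  0.04 -0.  ]
```

View pics/g3.png

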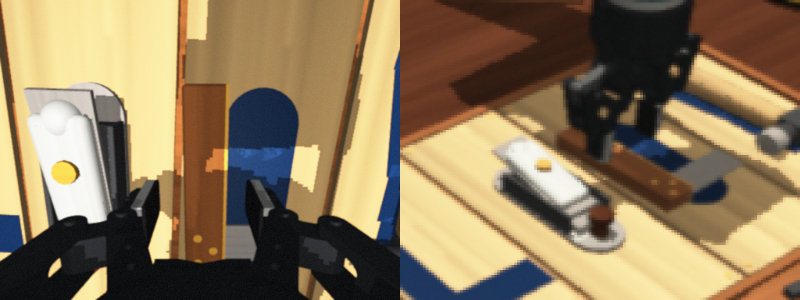

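The stock (183–227, 180) sits between the fingers, clear of the plane at left. Closing and test lifting.

Emit:
{"name": "servo_tool", "arguments": {
  "series": "0 0 0.001 0 0 0 1; 0 0 0.001 0 0 0 1; 0 0 0.001 0 0 0 1; 0 0 0.001 0 0 0 1; 0 0 0.001 0 0 0 1",
  "squeeze": 40
}}

```text
clock: 7.4
position: [0.5645, 0.1156, 0.0126]
ee_rot: [0.001, -0.024, 1.0, 0.001]
contact_force: [-0.2, 0.2, -0.6]
width: -0.0001
gripper_force: 0.0
```

Emit:
{"name": "servo_tool", "arguments": {
  "series": "0 0 -0.01 0 0 0 1; 0 0 -0.03 0 0 0 1; 0 0 -0.06 0 0 0 1; 0 0 -0.08 0 0 0 1; 0 0 -0.08 0 0 0 1"
}}

```text
clock: 7.9
position: [0.5671, 0.1157, 0.0963]
ee_rot: [0.004, -0.024, 1.0, 0.001]
contact_force: [0.5, 0.2, 0.7]
width: -0.0001
gripper_force: 0.0
```

```bash
python3 - <<'E'
from h import *
go([.5707,-.1087,.0915],np.pi-.01)
a=eyes.get_image('wrist')[:,:,::-1]; b=eyes.get_image('scene')[:,:,::-1]
o=np.hstack([cv2.resize(a,(400,300)),cv2.resize(b[120:260,260:400],(400,300),interpolation=3)]); cv2.imwrite('pics/g4.png',o)
E
```

```text
shift [ 0.0071 -0.2243  0.0044] turn [0.11 0.49 3.28]
```

View pics/g4.png

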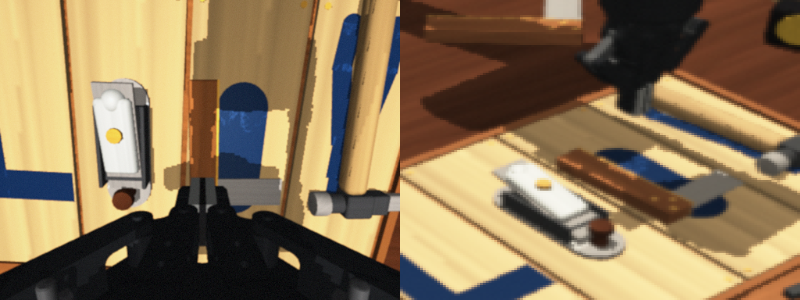

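The grasp missed: width reads 0 and the square at (205,150) hasn't moved, so the fingertips closed above the stock. The tips must stand higher than the reported TCP. I'll check that against the scene camera.

```bash
python3 - <<'E'
from h import *
s=manip.get_state(); print(s['position'],s['qpos'].round(4))
p=s['position']; r=rot(s['ee_rot'])
for n in('scene','wrist'):
    c=eyes.camera_info(n); im=eyes.get_image(n)[:,:,::-1].copy()
    for d in(0,-.02,-.04):
        u=proj(c,p+r.apply([0,0,d]))[0]; print(n,d,u.round(1))
        if n=='scene': cv2.circle(im,tuple(int(v*1) for v in u),1,(0,0,255) if d==0 else (0,255,0),-1)
    if n=='scene': cv2.imwrite('pics/tip.png',cv2.resize(im[110:210,285:405],(720,600),interpolation=0))
E
```

```text
[0.56448756 0.11543133 0.09297379] [ 8.0000e-02  3.5870e-01  1.6740e+00  1.6000e-03  1.1069e+00 -1.5388e+00]
scene 0 [339.1 182.1]
scene -0.02 [339.9 175.1]
scene -0.04 [340.8 168. ]
wrist 0 [260.1 227.8]
wrist -0.02 [260.3 242.8]
wrist -0.04 [260.5 261.8]
```

View pics/tip.png

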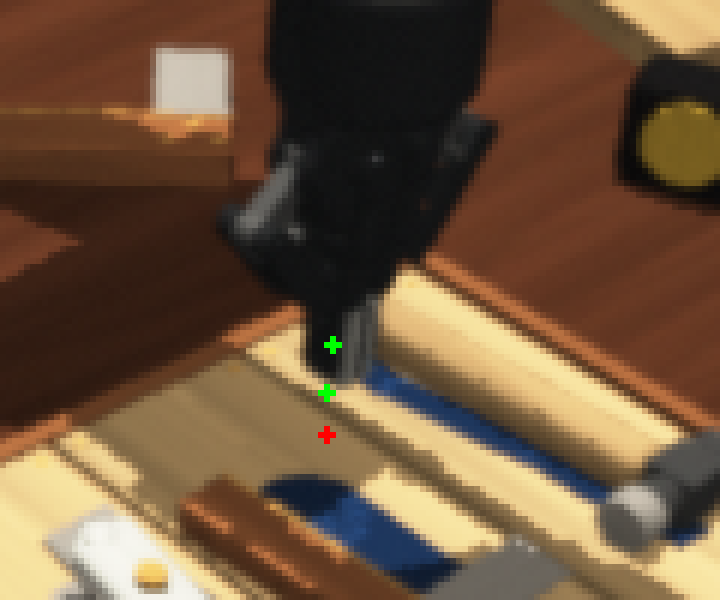

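```bash
python3 - <<'E'
from h import *
s=manip.get_state(); cw=eyes.camera_info('wrist'); cs=eyes.camera_info('scene')
iw=eyes.get_image('wrist')[:,:,::-1]
cv2.imwrite('pics/wt.png',cv2.resize(iw[205:275,215:305],(720,560),interpolation=0))
for w in((258.6,230),(258.6,236)):
    for c in((342.2,173.3),(339.5,173.5)): print(w,c,tri(cw,w,cs,c))
# scene camera check: leaf outer corners
from meas import model
q=[.5723,.0393,-.0098,.01]
for X,Y in((-.15,-.282),(-.15,.282),(.15,.282),(.15,-.282)): print((proj(cs,model(q,X,Y))[0]/.64).round(1))
E
```

```text
(258.6, 230) (342.2, 173.3) (array([0.56096332, 0.11841195, 0.1133921 ]), np.float64(0.01107441816627662))
(258.6, 230) (339.5, 173.5) (array([0.55881901, 0.11612424, 0.11337219]), np.float64(0.005024568927059316))
(258.6, 236) (342.2, 173.3) (array([0.56276622, 0.11778358, 0.11488347]), np.float64(0.009079997340573144))
(258.6, 236) (339.5, 173.5) (array([0.56061115, 0.1154903 , 0.11490939]), np.float64(0.003054669675503044))
[277.8 373.3]
[551.6 242.4]
[693.4 327.5]
[397.3 519. ]
```

View pics/wt.png

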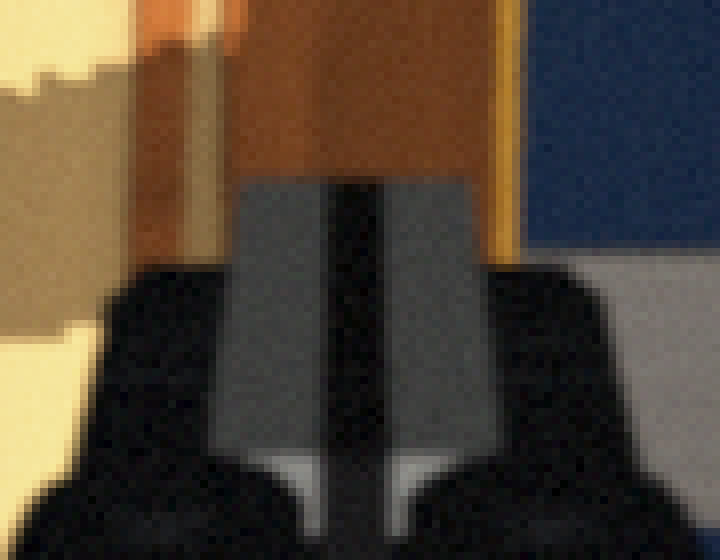

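The scene camera checks out against the tray corners. Triangulation puts the real fingertips about 20 mm above the reported TCP, so I'll command 20 mm lower, watch the force, and retry the square.

Emit:
{"name": "servo_tool", "arguments": {
  "series": "0 0 0.02 0 0 0 0.4; 0 0 0.04 0 0 0 0.4; 0 0 0.055 0 0 0 0.4; 0 0 0.07 0 0 0 0.4; 0 0 0.08 0 0 0 0.4"
}}

```text
clock: 8.65
position: [0.563, 0.1154, 0.0103]
ee_rot: [-0.001, -0.024, 1.0, 0.001]
contact_force: [-0.4, 0.9, 0.2]
width: 0.0513
gripper_force: 0.0
```

Emit:
{"name": "servo_tool", "arguments": {
  "series": "0.001 0 0.006 0 0 0 0.4; 0.001 0 0.012 0 0 0 0.4; 0.001 0 0.018 0 0 0 0.4; 0.001 0 0.02 0 0 0 0.4; 0.001 0 0.02 0 0 0 0.4"
}}

```text
clock: 9.15
position: [0.5635, 0.1155, -0.0076]
ee_rot: [0.0, -0.024, 1.0, 0.001]
contact_force: [-0.1, -0.6, -0.1]
width: 0.0514
gripper_force: 0.0
```

Emit:
{"name": "servo_tool", "arguments": {
  "series": "0 0 0 0 0 0 1; 0 0 0 0 0 0 1; 0 0 0 0 0 0 1; 0 0 0 0 0 0 1; 0 0 0 0 0 0 1"
}}

```text
clock: 9.65
position: [0.5641, 0.1156, -0.0069]
ee_rot: [0.001, -0.024, 1.0, 0.001]
contact_force: [-0.8, 0.7, 4.8]
width: 0.0267
gripper_force: 40.1
```

Width is 26.7 mm, so the stock is gripped. I'll lift and carry it to the square leaf at (.571, −.109).

Emit:
{"name": "servo_tool", "arguments": {
  "series": "0 0 -0.01 0 0 0 1; 0 0 -0.03 0 0 0 1; 0 0 -0.06 0 0 0 1; 0 0 -0.09 0 0 0 1; 0 0 -0.09 0 0 0 1"
}}

```text
clock: 10.15
position: [0.5664, 0.1156, 0.0866]
ee_rot: [0.005, -0.024, 1.0, 0.001]
contact_force: [0.2, 0.4, -1.3]
width: 0.0262
gripper_force: 39.6
```

Emit:
{"name": "servo_tool", "arguments": {
  "series": "0.004 -0.04 0 0 0 0 1; 0.004 -0.09 0 0 0 1 1; 0.004 -0.14 0 0 0 2 1; 0.004 -0.18 0 0 0 3.2 1; 0.004 -0.21 0 0 0 3.27 1"
}}

```text
clock: 10.65
position: [0.5683, -0.0971, 0.081]
ee_rot: [-0.001, 0.006, 1.0, 0.001]
contact_force: [1.6, 0.5, -1.6]
width: 0.0261
gripper_force: 39.8
```

```bash
python3 - <<'E'
from h import *
go([.5707,-.1087,-.006],np.pi-.01); s=manip.get_state(); print(s['width'],s['contact_force'])
b=eyes.get_image('scene')[:,:,::-1]; a=eyes.get_image('wrist')[:,:,::-1]
cv2.imwrite('pics/g5.png',np.hstack([cv2.resize(a,(400,300)),cv2.resize(b[130:270,160:330],(400,300),interpolation=3)]))
E
```

```text
shift [-0.0027 -0.0117  0.0869] turn [ 0.08 -0.08 -0.1 ]
0.026148513672724766 [ 1.62476333  0.51704485 -1.58588895]
```

View pics/g5.png

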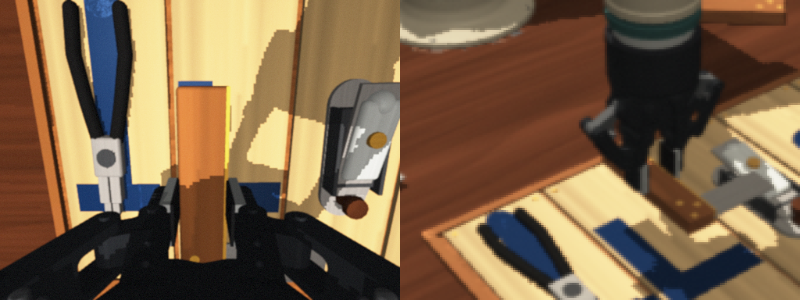

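The square is held level just over its shadow, clear of the pliers and plane. Lowering and releasing.

Emit:
{"name": "servo_tool", "arguments": {
  "series": "-0.002 -0.012 0 0 0 0 1; -0.002 -0.012 0.03 0 0 0 1; -0.002 -0.012 0.055 0 0 0 1; -0.002 -0.012 0.07 0 0 0 1; -0.002 -0.012 0.076 0 0 0 1"
}}

```text
clock: 11.25
position: [0.5695, -0.1052, 0.0039]
ee_rot: [-0.002, 0.004, 1.0, 0.002]
contact_force: [-0.1, 0.1, -0.6]
width: 0.0266
gripper_force: 39.8
```

```bash
python3 -c "
from h import *
go([.5707,-.1087,-.006],np.pi-.01)"
```

```text
shift [-0.0013 -0.0035  0.0099] turn [ 0.17 -0.21  0.08]
```

Emit:
{"name": "servo_tool", "arguments": {
  "series": "-0.001 -0.0025 0.003 0 0 0 1; -0.001 -0.0025 0.006 0 0 0 1; -0.001 -0.0025 0.0095 0 0 0 1; -0.001 -0.0025 0.0095 0 0 0 1; -0.001 -0.0025 0.0095 0 0 0 1"
}}

```text
clock: 11.75
position: [0.5725, -0.109, -0.0029]
ee_rot: [0.001, 0.005, 1.0, 0.001]
contact_force: [0.8, -0.4, -1.3]
width: 0.0263
gripper_force: 39.9
```

Emit:
{"name": "servo_tool", "arguments": {
  "series": "0 0 0 0 0 0 0.3; 0 0 0 0 0 0 0.3; 0 0 0 0 0 0 0.3; 0 0 -0.03 0 0 0 0.3; 0 0 -0.08 0 0 0 0.3"
}}

```text
clock: 12.25
position: [0.5694, -0.1083, 0.0744]
ee_rot: [-0.003, 0.005, 1.0, 0.002]
contact_force: [0.5, -1.2, 0.0]
width: 0.0595
gripper_force: 0.0
```

```bash
python3 -c "
from h import *
for y in (.0393,.0385): go([.5723,y,-.006],np.pi+.01)"
```

```text
shift [-0.002   0.1473  0.0809] turn [ 0.23 -0.4  -1.15]
shift [-0.002   0.1465  0.0809] turn [ 0.23 -0.4  -1.15]
```

Emit:
{"name": "servo_tool", "arguments": {
  "series": "-0.002 0.04 -0.01 0 0 -1.15 0.1; -0.002 0.09 -0.01 0 0 -1.15 0.1; -0.002 0.13 -0.01 0 0 -1.15 0.1; -0.002 0.147 -0.01 0 0 -1.15 0.1; -0.002 0.147 -0.01 0 0 -1.15 0.1",
  "squeeze": 60
}}

```text
clock: 12.75
position: [0.5755, 0.0399, 0.087]
ee_rot: [0.001, -0.007, 1.0, 0.001]
contact_force: [-0.0, -0.2, 0.4]
width: 0.0764
gripper_force: 0.0
```

Emit:
{"name": "servo_tool", "arguments": {
  "series": "0 0 0.03 0 0 0 0.1; 0 0 0.06 0 0 0 0.1; 0 0 0.078 0 0 0 0.1; 0 0 0.088 0 0 0 0.1; 0 0 0.088 0 0 0 0.1"
}}

```text
clock: 13.25
position: [0.5749, 0.0368, -0.0025]
ee_rot: [-0.001, -0.005, 1.0, 0.001]
contact_force: [-0.3, 0.8, -0.4]
width: 0.0769
gripper_force: 0.0
```

Emit:
{"name": "servo_tool", "arguments": {
  "series": "0 0 0 0 0 0 1; 0 0 0 0 0 0 1; 0 0 0 0 0 0 1; 0 0 0 0 0 0 1; 0 0 0 0 0 0 1"
}}

```text
clock: 13.75
position: [0.5771, 0.0379, 0.0006]
ee_rot: [0.002, -0.005, 1.0, 0.001]
contact_force: [-0.7, -0.5, 6.4]
width: 0.0443
gripper_force: 62.4
```

Emit:
{"name": "servo_tool", "arguments": {
  "series": "0 0 -0.01 0 0 0 1; 0 0 -0.03 0 0 0 1; 0 0 -0.06 0 0 0 1; 0 0 -0.08 0 0 0 1; 0 0 -0.08 0 0 0 1"
}}

```text
clock: 14.25
position: [0.5777, 0.0378, 0.0818]
ee_rot: [0.003, -0.005, 1.0, 0.001]
contact_force: [1.0, 0.6, -4.3]
width: 0.0439
gripper_force: 62.3
```

```bash
python3 -c "
from h import *
go([.5733,.1533,-.004],np.pi-.01)"
```

```text
shift [0.0038 0.1155 0.0859] turn [0.06 0.4  1.17]
```

The plane is gripped across its cheeks at 44 mm. Carrying it to its own leaf.

Emit:
{"name": "servo_tool", "arguments": {
  "series": "0 0.04 0 0 0 0.5 1; 0 0.08 0 0 0 1.17 1; 0 0.11 0 0 0 1.17 1; 0 0.1155 0 0 0 1.17 1; 0 0.1155 0 0 0 1.17 1"
}}

```text
clock: 14.75
position: [0.5731, 0.1541, 0.0775]
ee_rot: [-0.001, 0.004, 1.0, 0.0]
contact_force: [0.5, -0.4, -4.6]
width: 0.0441
gripper_force: 62.7
```

```bash
python3 -c "
from h import *
for i in range(3): go([.5768,.1533,-.001],np.pi-.01);eyes.get_image('wrist')"
```

```text
shift [-0.0038 -0.0008  0.0785] turn [ 0.04 -0.11  0.13]
shift [-0.0035  0.0003  0.0787] turn [ 0.01 -0.09  0.07]
shift [-0.0032  0.0009  0.079 ] turn [ 0.01 -0.07  0.  ]
```

Emit:
{"name": "servo_tool", "arguments": {
  "series": "-0.001 0 0.02 0 0 0 1; -0.001 0 0.04 0 0 0 1; -0.001 0 0.06 0 0 0 1; -0.001 0 0.07 0 0 0 1; -0.001 0 0.077 0 0 0 1"
}}

```text
clock: 15.4
position: [0.5752, 0.1524, 0.0011]
ee_rot: [-0.0, 0.006, 1.0, 0.001]
contact_force: [0.3, 0.0, -4.7]
width: 0.0439
gripper_force: 62.6
```

Emit:
{"name": "servo_tool", "arguments": {
  "series": "0 0 0.001 0 0 0 1; 0 0 0.002 0 0 0 1; 0 0 0.002 0 0 0 1; 0 0 0.002 0 0 0 0.2; 0 0 0.002 0 0 0 0.2"
}}

```text
clock: 15.9
position: [0.5766, 0.1537, 0.0012]
ee_rot: [0.002, 0.005, 1.0, 0.001]
contact_force: [0.8, 0.8, 0.5]
width: 0.0684
gripper_force: 0.0
```

Emit:
{"name": "servo_tool", "arguments": {
  "series": "0 0 0 0 0 0 0.15; 0 0 0 0 0 0 0.15; 0 0 -0.03 0 0 0 0.15; 0 0 -0.08 0 0 0 0.15; 0 0 -0.1 0 0 0 0.15"
}}

```text
clock: 16.4
position: [0.578, 0.1538, 0.1044]
ee_rot: [0.004, 0.005, 1.0, 0.001]
contact_force: [1.1, -0.1, 0.4]
width: 0.0729
gripper_force: 0.0
```

```bash
python3 - <<'E'
from h import *
for i in range(3): eyes.get_image('wrist')
go([.5725,-.193,.08],np.pi-.02)
go([.47,.04,.28],np.pi)
E
```

```text
shift [ 0.0007 -0.3466  0.0211] turn [0.12 0.28 0.57]
shift [ 0.1046 -0.1142 -0.1789] turn [ 0.12  0.28 -0.58]
```

Emit:
{"name": "servo_tool", "arguments": {
  "series": "0.001 -0.05 0 0 0 0 0.4; 0.001 -0.1 0 0 0 0.57 0.4; 0.001 -0.15 0 0 0 0.57 0.4; 0.001 -0.2 0 0 0 0.57 0.4; 0.001 -0.25 0 0 0 0.57 0.4",
  "squeeze": 50
}}

```text
clock: 17.05
position: [0.5703, -0.098, 0.0977]
ee_rot: [-0.001, 0.01, 1.0, 0.001]
contact_force: [0.5, -0.1, -0.2]
width: 0.0511
gripper_force: 0.0
```

Emit:
{"name": "servo_tool", "arguments": {
  "series": "0 -0.04 0 0 0 0 0.4; 0 -0.08 0 0 0 0 0.4; 0 -0.0967 0 0 0 0 0.4; 0 -0.0967 0.02 0 0 0 0.4; 0 -0.0967 0.04 0 0 0 0.4"
}}

```text
clock: 17.55
position: [0.5694, -0.1933, 0.0581]
ee_rot: [-0.0, 0.011, 1.0, 0.001]
contact_force: [-0.7, -0.3, 0.2]
width: 0.0509
gripper_force: 0.0
```

```bash
python3 - <<'E'
from h import *
for i in range(2): eyes.get_image('wrist')
go([.5725,-.193,-.009],np.pi-.02)
a=eyes.get_image('wrist')[:,:,::-1]
b=eyes.get_image('top')[:,:,::-1]
cv2.imwrite('pics/g6.png',np.hstack([cv2.resize(a,(400,300)),cv2.resize(b[50:200,120:370],(400,300))]))
E
```

```text
shift [-0.0063 -0.0019  0.0645] turn [ 0.33 -0.42 -0.02]
```

View pics/g6.png

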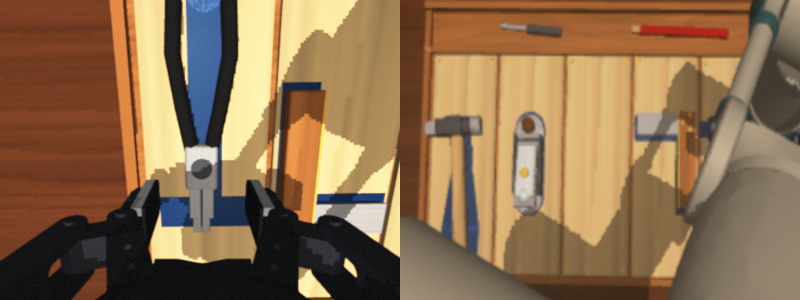

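Emit:
{"name": "servo_tool", "arguments": {
  "series": "0 0 0.01 0 0 0 0.4; 0 0 0.02 0 0 0 0.4; 0 0 0.02 0 0 0 0.4; 0 0 0.02 0 0 0 0.4; 0 0 0.02 0 0 0 0.4"
}}

```text
clock: 18.25
position: [0.5703, -0.1933, 0.0398]
ee_rot: [0.001, 0.01, 1.0, 0.001]
contact_force: [-0.2, 0.2, 0.4]
width: 0.0514
gripper_force: 0.0
```

```bash
python3 - <<'E'
from h import *
for i in range(5): go([.5725,-.193,-.009],np.pi-.02); eyes.get_image('wrist')
E
```

```text
shift [-0.0021  0.0003  0.0488] turn [ 0.07  0.08 -0.01]
shift [-0.0021  0.0003  0.0489] turn [ 0.07  0.09 -0.01]
shift [-0.0021  0.0004  0.0489] turn [ 0.07  0.09 -0.01]
shift [-0.0021  0.0004  0.0489] turn [ 0.07  0.09 -0.01]
shift [-0.0022  0.0004  0.0488] turn [ 0.07  0.08 -0.01]
```

Readings are stable after a hold. Grasping the pliers.

Emit:
{"name": "servo_tool", "arguments": {
  "series": "-0.002 0 0.015 0 0 0 0.4; -0.002 0 0.03 0 0 0 0.4; -0.002 0 0.042 0 0 0 0.4; -0.002 0 0.049 0 0 0 0.4; -0.002 0 0.049 0 0 0 0.4"
}}

```text
clock: 19.0
position: [0.5713, -0.1929, -0.0106]
ee_rot: [-0.001, 0.01, 1.0, 0.001]
contact_force: [-0.1, 0.4, 0.1]
width: 0.0511
gripper_force: 0.0
```

Emit:
{"name": "servo_tool", "arguments": {
  "series": "0 0 0 0 0 0 1; 0 0 0 0 0 0 1; 0 0 0 0 0 0 1; 0 0 0 0 0 0 1; 0 0 0 0 0 0 1"
}}

```text
clock: 19.5
position: [0.5728, -0.1935, -0.0087]
ee_rot: [0.001, 0.01, 1.0, 0.0]
contact_force: [-0.1, 1.0, 5.1]
width: 0.0259
gripper_force: 49.8
```

Emit:
{"name": "servo_tool", "arguments": {
  "series": "0 0 -0.01 0 0 0 1; 0 0 -0.03 0 0 0 1; 0 0 -0.06 0 0 0 1; 0 0 -0.08 0 0 0 1; 0 0 -0.08 0 0 0 1"
}}

```text
clock: 20.0
position: [0.5739, -0.1943, 0.0736]
ee_rot: [0.003, 0.01, 1.0, -0.001]
contact_force: [2.0, -0.9, -0.9]
width: 0.0261
gripper_force: 49.6
```

Emit:
{"name": "servo_tool", "arguments": {
  "series": "0 0.04 0 0 0 0 1; 0 0.09 0 0 0 0 1; 0 0.14 0 0 0 -0.5 1; 0 0.19 0 0 0 -0.5 1; 0 0.22 0 0 0 -0.5 1"
}}

```text
clock: 20.5
position: [0.5745, 0.0301, 0.0693]
ee_rot: [-0.001, 0.005, 1.0, 0.001]
contact_force: [-0.3, -0.3, -1.3]
width: 0.0263
gripper_force: 49.7
```

Emit:
{"name": "servo_tool", "arguments": {
  "series": "0 0.012 0 0 0 0 1; 0 0.012 0 0 0 0 1; 0 0.012 0 0 0 0 1; 0 0.012 0 0 0 0 1; 0 0.012 0 0 0 0 1"
}}

```text
clock: 21.0
position: [0.5766, 0.0371, 0.0707]
ee_rot: [0.0, 0.007, 1.0, 0.001]
contact_force: [0.6, 0.8, -2.1]
width: 0.0265
gripper_force: 49.7
```

```bash
python3 - <<'E'
from h import *
s=manip.get_state(); print(s['contact_force'],s['moment']);go([.5725,.0393,-.008],np.pi-.01)
E
```

```text
[ 0.55389203  0.7572249  -2.08254207] [-0.0323382  -0.09386457  0.0139292 ]
shift [0.0042 0.0021 0.0787] turn [ 0.06  0.04 -0.2 ]
```

Emit:
{"name": "servo_tool", "arguments": {
  "series": "0.004 0.002 0.02 0 0 0 1; 0.004 0.002 0.045 0 0 0 1; 0.004 0.002 0.065 0 0 0 1; 0.004 0.002 0.075 0 0 0 1; 0.004 0.002 0.0785 0 0 0 1"
}}

```text
clock: 21.5
position: [0.572, 0.04, -0.0086]
ee_rot: [-0.001, 0.006, 1.0, 0.001]
contact_force: [-1.4, 0.1, 5.7]
width: 0.0257
gripper_force: 50.7
```

Emit:
{"name": "servo_tool", "arguments": {
  "series": "0 0 0.001 0 0 0 1; 0 0 0.001 0 0 0 1; 0 0 0.001 0 0 0 0.4; 0 0 0.001 0 0 0 0.4; 0 0 0.001 0 0 0 0.4"
}}

```text
clock: 22.0
position: [0.5733, 0.0409, -0.0079]
ee_rot: [0.001, 0.006, 1.0, 0.001]
contact_force: [-0.2, -0.2, 0.2]
width: 0.0513
gripper_force: 0.0
```

```bash
python3 - <<'E'
from h import *
for i in range(2): go([.571,.2663,.09],np.pi+.072);eyes.get_image('wrist')
print(manip.get_state()['position'])
E
```

```text
shift [ 0.0046  0.2256 -0.0976] turn [ 0.08  0.14 -4.77]
shift [ 0.0045  0.2256 -0.0977] turn [ 0.08  0.12 -4.78]
[ 0.57299722  0.04084857 -0.00817708]
```

Emit:
{"name": "servo_tool", "arguments": {
  "series": "0 0 -0.03 0 0 0 0.4; 0 0 -0.07 0 0 0 0.4; 0 0 -0.1 0 0 0 0.4; 0.002 0.04 -0.1 0 0 -2 0.4; 0.003 0.09 -0.1 0 0 -4.78 0.4"
}}

```text
clock: 22.6
position: [0.572, 0.13, 0.0934]
ee_rot: [0.002, -0.035, 0.999, 0.001]
contact_force: [1.0, 1.2, -0.5]
width: 0.0512
gripper_force: 0.0
```

```bash
python3 - <<'E'
from h import *
for i in range(4): go([.571,.2663,.09],np.pi+.072);eyes.get_image('wrist')
E
```

```text
shift [-0.0085  0.136   0.0036] turn [ 0.05  0.28 -0.13]
shift [-0.0099  0.1262  0.004 ] turn [0.53 0.24 0.22]
shift [-0.0106  0.1299  0.0028] turn [0.27 0.15 0.28]
shift [-0.0108  0.1325  0.0021] turn [0.12 0.09 0.23]
```

Emit:
{"name": "servo_tool", "arguments": {
  "series": "-0.0105 0.05 0 0 0 0 0.4; -0.0105 0.1 0 0 0 0 0.4; -0.0105 0.133 0 0 0 0 0.4; -0.0105 0.133 0.02 0 0 0 0.4; -0.0105 0.133 0.03 0 0 0 0.4"
}}

```text
clock: 23.3
position: [0.5708, 0.2635, 0.0602]
ee_rot: [-0.001, -0.036, 0.999, 0.0]
contact_force: [-0.3, -0.4, -0.4]
width: 0.0509
gripper_force: 0.0
```

Emit:
{"name": "servo_tool", "arguments": {
  "series": "0 0 0 0 0 0 0.4; 0 0 0 0 0 0 0.4; 0 0 0 0 0 0 0.4"
}}

```text
clock: 23.6
position: [0.5723, 0.2631, 0.0624]
ee_rot: [0.001, -0.035, 0.999, 0.001]
contact_force: [-0.2, 0.3, -0.1]
width: 0.0513
gripper_force: 0.0
```

```bash
python3 - <<'E'
from h import *
for i in range(2): go([.571,.2663,-.006],np.pi+.072);eyes.get_image('wrist')
E
```

```text
shift [0.0013 0.0031 0.0684] turn [ 0.09  0.12 -0.09]
shift [0.0013 0.0029 0.0685] turn [ 0.1   0.13 -0.08]
```

Emit:
{"name": "servo_tool", "arguments": {
  "series": "0.001 0.003 0.02 0 0 0 0.4; 0.001 0.003 0.04 0 0 0 0.4; 0.001 0.003 0.06 0 0 0 0.4; 0.001 0.003 0.0685 0 0 0 0.4; 0.001 0.003 0.0685 0 0 0 0.4",
  "squeeze": 70
}}

```text
clock: 24.2
position: [0.5697, 0.2666, -0.0077]
ee_rot: [-0.001, -0.036, 0.999, 0.0]
contact_force: [-0.2, -1.3, 0.4]
width: 0.0516
gripper_force: 0.0
```

Emit:
{"name": "servo_tool", "arguments": {
  "series": "0 0 0 0 0 0 1; 0 0 0 0 0 0 1; 0 0 0 0 0 0 1; 0 0 0 0 0 0 1; 0 0 0 0 0 0 1"
}}

```text
clock: 24.7
position: [0.5715, 0.2678, -0.0051]
ee_rot: [0.002, -0.036, 0.999, 0.001]
contact_force: [-1.0, 1.4, 6.3]
width: 0.0198
gripper_force: 70.0
```

Emit:
{"name": "servo_tool", "arguments": {
  "series": "0 0 -0.01 0 0 0 1; 0 0 -0.03 0 0 0 1; 0 0 -0.06 0 0 0 1; 0 0 -0.1 0 0 0 1; 0 0 -0.1 0 0 0 1"
}}

```text
clock: 25.2
position: [0.5741, 0.2681, 0.0992]
ee_rot: [0.006, -0.036, 0.999, 0.002]
contact_force: [1.3, 0.7, -2.0]
width: 0.0201
gripper_force: 68.9
```

```bash
python3 - <<'E'
from h import *
for i in range(3): eyes.get_image('wrist')
s=manip.get_state(); print(s['contact_force'],s['moment'],s['width']);go([.570,-.1887,.092],np.pi-.01)
E
```

```text
[ 0.15846903  0.43896883 -2.69049626] [-0.02529114  0.08782307 -0.01323178] 0.02039682663385972
shift [ 3.190e-02 -4.541e-01  3.000e-04] turn [ 0.04 -0.05  4.69]
```

The hammer is held. Carrying it high across to the hammer leaf.

Emit:
{"name": "servo_tool", "arguments": {
  "series": "0.002 -0.03 0 0 0 0 1; 0.005 -0.075 0 0 0 0 1; 0.009 -0.125 0 0 0 0 1; 0.012 -0.17 0 0 0 0 1; 0.0135 -0.2 0 0 0 0 1"
}}

```text
clock: 25.85
position: [0.5688, 0.0635, 0.0906]
ee_rot: [-0.002, -0.035, 0.999, 0.0]
contact_force: [0.6, -0.2, -1.8]
width: 0.0199
gripper_force: 69.0
```

Emit:
{"name": "servo_tool", "arguments": {
  "series": "0.003 -0.04 0 0 0 1 1; 0.0065 -0.09 0 0 0 2 1; 0.01 -0.14 0 0 0 3 1; 0.0135 -0.19 0 0 0 4 1; 0.0165 -0.235 0 0 0 4.69 1"
}}

```text
clock: 26.35
position: [0.5696, -0.1708, 0.0903]
ee_rot: [-0.002, 0.005, 1.0, 0.001]
contact_force: [1.1, 0.6, -3.0]
width: 0.0201
gripper_force: 69.1
```

Emit:
{"name": "servo_tool", "arguments": {
  "series": "0 -0.019 0 0 0 0 1; 0 -0.019 0 0 0 0 1; 0 -0.019 0.02 0 0 0 1; 0 -0.019 0.03 0 0 0 1; 0 -0.019 0.03 0 0 0 1"
}}

```text
clock: 26.85
position: [0.5691, -0.1856, 0.0599]
ee_rot: [-0.003, 0.004, 1.0, 0.002]
contact_force: [-0.5, -0.2, -3.2]
width: 0.0199
gripper_force: 69.0
```

```bash
python3 - <<'E'
from h import *
for i in range(5): eyes.get_image('wrist')
go([.572,-.1887,-.006],np.pi-.01)
E
```

```text
shift [ 0.0003 -0.0011  0.0693] turn [0.06 0.12 0.06]
```

Emit:
{"name": "servo_tool", "arguments": {
  "series": "0 -0.001 0.02 0 0 0 1; 0 -0.001 0.04 0 0 0 1; 0 -0.001 0.055 0 0 0 1; 0 -0.001 0.064 0 0 0 1; 0 -0.001 0.068 0 0 0 1"
}}

```text
clock: 27.6
position: [0.5711, -0.1887, -0.0054]
ee_rot: [-0.0, 0.005, 1.0, 0.001]
contact_force: [-7.3, 3.7, 22.1]
width: 0.0203
gripper_force: 72.2
```

Emit:
{"name": "servo_tool", "arguments": {
  "series": "0 0 0.001 0 0 0 1; 0 0 0.001 0 0 0 1; 0 0 0.001 0 0 0 0.5; 0 0 0.001 0 0 0 0.5; 0 0 0.001 0 0 0 0.5"
}}

```text
clock: 28.1
position: [0.5724, -0.1893, -0.006]
ee_rot: [0.001, 0.005, 1.0, 0.0]
contact_force: [-0.4, -0.2, 0.1]
width: 0.0427
gripper_force: 0.0
```

Emit:
{"name": "servo_tool", "arguments": {
  "series": "0 0 -0.04 0 0 0 0.5; 0 0 -0.09 0 0 0 0.4; 0 0 -0.11 0 0 0 0.4; 0 0.05 -0.11 0 0 0 0.4; 0 0.1 -0.11 0 0 0 0.4"
}}

```text
clock: 28.6
position: [0.5738, -0.0895, 0.1051]
ee_rot: [0.002, 0.007, 1.0, 0.0]
contact_force: [0.4, 0.6, 0.5]
width: 0.0512
gripper_force: 0.0
```

Emit:
{"name": "servo_tool", "arguments": {
  "series": "0 0.05 0 0 0 0 0.4; 0 0.1 0 0 0 0 0.4; 0 0.128 0.01 0 0 0 0.4; 0 0.128 0.03 0 0 0 0.4; 0 0.128 0.04 0 0 0 0.4"
}}

```text
clock: 29.1
position: [0.5731, 0.0402, 0.0628]
ee_rot: [-0.0, 0.004, 1.0, 0.001]
contact_force: [-0.2, -0.8, 0.1]
width: 0.0507
gripper_force: 0.0
```

```bash
python3 - <<'E'
from h import *
for i in range(6): eyes.get_image('wrist')
go([.573,.0405,-.009],np.pi-.01)
E
```

```text
shift [0.0018 0.0022 0.0736] turn [ 0.08  0.14 -0.07]
```

Emit:
{"name": "servo_tool", "arguments": {
  "series": "0.001 0.001 0.02 0 0 0 0.4; 0.001 0.001 0.04 0 0 0 0.4; 0.001 0.001 0.06 0 0 0 0.4; 0.001 0.001 0.0725 0 0 0 0.4; 0.001 0.001 0.0725 0 0 0 0.4",
  "squeeze": 50
}}

```text
clock: 29.9
position: [0.5719, 0.0397, -0.0098]
ee_rot: [-0.001, 0.005, 1.0, 0.001]
contact_force: [-0.7, 0.5, 0.3]
width: 0.0515
gripper_force: 0.0
```

Emit:
{"name": "servo_tool", "arguments": {
  "series": "0 0 0 0 0 0 1; 0 0 0 0 0 0 1; 0 0 0 0 0 0 1; 0 0 0 0 0 0 1; 0 0 0 0 0 0 1"
}}

```text
clock: 30.4
position: [0.574, 0.04, -0.0073]
ee_rot: [0.002, 0.005, 1.0, 0.001]
contact_force: [-0.4, -1.3, 5.2]
width: 0.0258
gripper_force: 49.7
```

Emit:
{"name": "servo_tool", "arguments": {
  "series": "0 0 -0.01 0 0 0 1; 0 0 -0.03 0 0 0 1; 0 0 -0.06 0 0 0 1; 0 0 -0.1 0 0 0 1; 0 0 -0.1 0 0 0 1"
}}

```text
clock: 30.9
position: [0.5767, 0.0399, 0.0969]
ee_rot: [0.006, 0.005, 1.0, 0.001]
contact_force: [1.5, 0.5, -2.1]
width: 0.0259
gripper_force: 49.4
```

Emit:
{"name": "servo_tool", "arguments": {
  "series": "0 0.03 0 0 0 0 1; 0 0.08 0 0 0 0 1; 0 0.13 0 0 0 0 1; 0 0.18 0 0 0 0 1; 0 0.22 0 0 0 0 1"
}}

```text
clock: 31.4
position: [0.5737, 0.2625, 0.0908]
ee_rot: [-0.0, 0.005, 1.0, 0.001]
contact_force: [0.0, -0.2, -1.7]
width: 0.0263
gripper_force: 49.6
```

Emit:
{"name": "servo_tool", "arguments": {
  "series": "0 0.006 0 0 0 0 1; 0 0.006 0.01 0 0 0 1; 0 0.006 0.03 0 0 0 1; 0 0.006 0.04 0 0 0 1; 0 0.006 0.04 0 0 0 1"
}}

```text
clock: 31.9
position: [0.5729, 0.2638, 0.0491]
ee_rot: [-0.002, 0.006, 1.0, -0.0]
contact_force: [-0.4, 0.6, -1.7]
width: 0.0257
gripper_force: 49.7
```

```bash
python3 - <<'E'
from h import *
for i in range(6): eyes.get_image('wrist')
go([.575,.267,-.008],np.pi-.01)
E
```

```text
shift [0.0009 0.001  0.0606] turn [ 0.12  0.14 -0.02]
```

Lower, release, lift, and move back for a camera check.

Emit:
{"name": "servo_tool", "arguments": {
  "series": "0.001 0.001 0.02 0 0 0 1; 0.001 0.001 0.04 0 0 0 1; 0.001 0.001 0.053 0 0 0 1; 0.001 0.001 0.0585 0 0 0 1; 0.001 0.001 0.0595 0 0 0 1"
}}

```text
clock: 32.7
position: [0.5739, 0.267, -0.0073]
ee_rot: [0.0, 0.005, 1.0, 0.001]
contact_force: [-2.8, -0.8, 3.6]
width: 0.0255
gripper_force: 50.4
```

Emit:
{"name": "servo_tool", "arguments": {
  "series": "0 0 0.001 0 0 0 1; 0 0 0.001 0 0 0 1; 0 0 0.001 0 0 0 0.5; 0 0 0.001 0 0 0 0.5; 0 0 0.001 0 0 0 0.5"
}}

```text
clock: 33.2
position: [0.5747, 0.2673, -0.0085]
ee_rot: [0.001, 0.005, 1.0, 0.001]
contact_force: [-1.0, 0.2, -0.4]
width: 0.0425
gripper_force: 0.0
```

Emit:
{"name": "servo_tool", "arguments": {
  "series": "0 0 -0.04 0 0 0 0.5; 0 0 -0.09 0 0 0 0.4; 0.02 -0.03 -0.13 0 0 0 0.4; 0.05 -0.07 -0.16 0 0 0 0.4; 0.08 -0.1 -0.19 0 0 0 0.4"
}}

```text
clock: 33.7
position: [0.5007, 0.1748, 0.1743]
ee_rot: [0.001, 0.005, 1.0, 0.001]
contact_force: [0.6, -0.6, 0.6]
width: 0.051
gripper_force: 0.0
```

Emit:
{"name": "servo_tool", "arguments": {
  "series": "0.04 -0.02 -0.03 0 0 0 0; 0.08 -0.05 -0.06 0 0 0 0; 0.1 -0.08 -0.09 0 0 0 0; 0.1 -0.1 -0.1 0 0 0 0; 0.1 -0.1 -0.1 0 0 0 0"
}}

```text
clock: 34.2
position: [0.4005, 0.0746, 0.2758]
ee_rot: [0.004, 0.007, 1.0, 0.0]
contact_force: [1.1, 0.8, 0.1]
width: 0.0852
gripper_force: 0.0
```

```bash
python3 - <<'E'
from rig import eyes
for i in range(8): eyes.get_image('wrist')
E
python3 shot.py w3; python3 - <<'E'
import cv2; im=cv2.imread('pics/w3.png'); print(im.shape)
E
```

```text
34.6 [0.39967833 0.07732394 0.27190526] [-6.40923185e-04  4.33604613e-03  9.99990036e-01  8.46086698e-04] 0.08586180403986717
(384, 512, 3)
```

View pics/w3v.png

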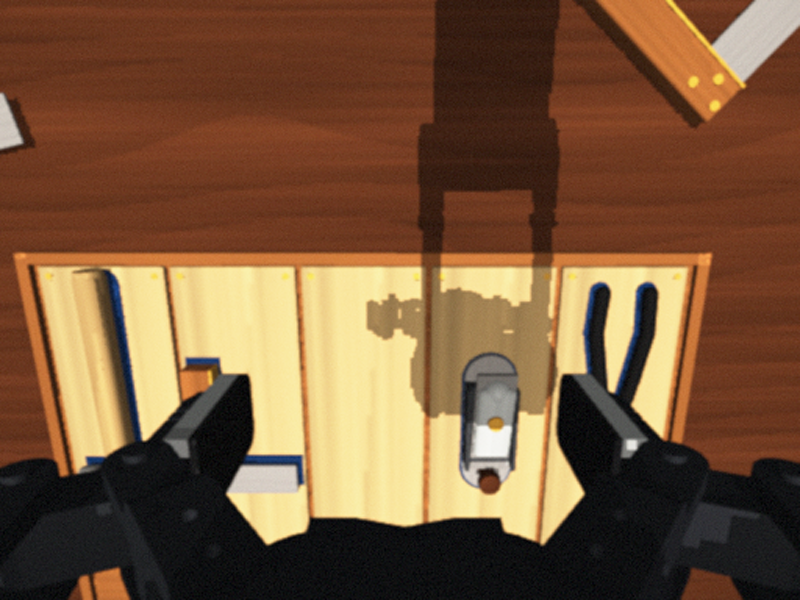

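All four tools lie on their own shadows. I'll check the offsets numerically: the square's front end (200,368) against its shadow edge (200,357), the blade, the hammer handle, the plane ends and the pliers legs.

```bash
python3 - <<'E'
from meas import *
w3=pickle.load(open('pics/w3.pkl','rb'))
q=[.5723,.0393,-.0098,.01]
def loc(p,z,Yl):
    P=atz(w3,px(p),z)[0]; o=model(q,0,Yl); d=P-o; c,s=np.cos(q[2]),np.sin(q[2])
    return (np.array([c*d[0]+s*d[1],-s*d[0]+c*d[1]])*1e3).round(1)
for n,p,z,Y in[('sq shadow front mid (-67)',(202,357),.01,-.114),('sq front top L (-65,-48)',(181,369),.028,-.114),('sq front top R (-65,-20)',(219,368),.028,-.114),
 ('sq blade end front corner (35,48)',(298,464),.0215,-.114),('sq blade end back corner(65,48)',(300,491),.0215,-.114),('sq blade shadow corner(33,50)',(303,456),.01,-.114),
 ('ham front top L(-150,-11)',(75,271),.03,-.228),('ham front top R(-150,11)',(104,270),.03,-.228),('ham shadow R front (..,13)',(119,280),.01,-.228),('ham R top far',(128,430),.03,-.228),('ham L far',(98,430),.03,-.228),
 ('plane front(-68,0)',(489,352),.014,.114),('plane back(68,0)',(487,489),.014,.114),
 ('pliers leg L end (-135)',(600,284),.017,.228),('pliers leg R end',(648,284),.017,.228),('legL outer',(592,293),.017,.228),('legR outer',(658,293),.017,.228)]:
    print(n,loc(p,z,Y))
# compare top image: tool masks
c=eyes.camera_info('top'); im=eyes.get_image('top')[:,:,::-1]; cv2.imwrite('pics/top9.png',im)
hsv=cv2.cvtColor(np.ascontiguousarray(im),cv2.COLOR_BGR2HSV); m=cv2.inRange(hsv,(105,90,30),(130,255,200))
n,l,st,ce=cv2.connectedComponentsWithStats(m)
print([ (st[i].tolist()) for i in range(1,n) if st[i][4]>4 and 130<st[i][0]<355 and 60<st[i][1]<195])
E
```

```text
sq shadow front mid (-67) [-67.4 -34. ]
sq front top L (-65,-48) [-63.3 -45.9]
sq front top R (-65,-20) [-64.3 -12.5]
sq blade end front corner (35,48) [35.5 49.9]
sq blade end back corner(65,48) [64.7 50.2]
sq blade shadow corner(33,50) [34.3 52.5]
ham front top L(-150,-11) [-151.4   -8.5]
ham front top R(-150,11) [-152.2   15.5]
ham shadow R front (..,13) [-139.1   15.2]
ham R top far [-5.  14.6]
ham L far [ -5.  -12.4]
plane front(-68,0) [-73.7  -2.2]
plane back(68,0) [68.1  2.1]
pliers leg L end (-135) [-137.2  -23.8]
pliers leg R end [-137.2   17.5]
legL outer [-129.2  -30. ]
legR outer [-129.2   27.2]
[]
```

All offsets are within about 3 mm and yaws are small. Handing in.

```bash
python3 -c "
from rig import manip
print(manip.sign_off())"
```

```text
the job is handed in; nothing more can be done
None
```

The hammer, plane, pliers and square each lie released on their own shadow, within about 3 mm by my last camera check, and the job was handed in after about 35 s of robot time; the sign-off returned no verdict.

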